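# Weigh the jar of screws on the spring scale

### The arm

A 7-joint arm with a two-finger parallel gripper is mounted at the origin on a cart in front of the work surface, level with it; the furniture and walls round the work are solid. World frame = base frame: x ahead of the robot, y to its left, z up, the work surface at z = 0. Lengths are in mm, angles in rad, forces in N, time in s.
With the tool pointing down it reaches from about 350 to 900 mm from the base axis. Payload 8.1 kg.
Tool frame: the origin (TCP) lies where the fingers leave the gripper's body, on its centre line; the fingertips stand 73 mm ahead of it and the grasp point (between the pads) lies 54 mm ahead of it; z points along the fingers, y is the line along which they close (so a half turn about z gives the same grasp; the last joint's range is limited). The gripper opens to 85 mm and grips with 20 to 120 N. Pads are 22 mm wide; open, the fingers measure 114 mm over their backs; the gripper's body (76 mm by 85 mm) begins 54 mm behind the grasp point. The pads swing forward as they close: fully open they stand 13 mm farther back than shut.
Start: joints at [-1.275, 0.434, 0.025, 1.573, -0.012, 1.134, -0.075], TCP at [242.721, 575.955, 303.923] pointing down, gripper open.
Joint ranges: [-2.62, 2.62], [-0.44, 2.09], [-1.27, 1.32], [0.08, 2.57], [-1.32, 4.46], [0.12, 2], [-2.74, 2.74]. Speed limits (rad/s): [2.22, 2.22, 3.01, 3.01, 3.14, 3.14, 3.14].

### API

Orientations are given as a unit quaternion [x, y, z, w].
In Python, from workcell import sensors, imaging, job gives the robot as it stands.
- The arm moves only by the tool step_arm, never from a script. Its argument "targets" is text: rows parted by semicolons, each of 5 numbers parted by spaces: the shift along the world's x, y, z in m, then the turn about the world's z in degrees, then the finger opening in m, from 0 to 0.0854. A call has 1 to 8 rows; each row is the pose to reach, as a shift and turn from the pose commanded when the call began; what a row does not reach only later rows make up. A row lasts 1/12 s, in which the tool goes at most 41.7 mm and 7.16 degrees, less where a joint would pass 70% of its speed; a pose out of reach is approached as far as the arm can. A call with a gripper value outside its range is refused whole. The fingers move at their own pace and stop on an object; the grip force is fixed at half the most. Time passes only in rows, so rows that repeat a pose let the fingers close. It gives the time, the measured TCP pose, the force, the opening and the grip force at its end, in the units of the state.
- sensors.get_obs(): the state, without advancing time (a new reading comes with each control period).
- imaging.read_camera(name): name is "scene" or "top" or "wrist"; returns a dict with "color" (384x512x3 uint8, red, green, blue), "range_z" (384x512 float32, mm along the optical axis (not along the pixel's ray), 0 where there is no reading), "fovy" (degrees; the focal length in pixels is half the picture's height over the tangent of half this angle, whatever the lens; pixels are square), "cx", "cy" (the principal point, pixels), "world_to_cam" (4x4, takes a point from world to camera coordinates). Camera axes: x right, y down, z forward; pixel columns grow to the right and rows downward; lengths in mm; the calibration is good to about 2 mm. A picture is of the moment at which its call begins.
- job.hand_in(): hands the job in; it is judged then, once.
The state is a dict: "time_s": time; "qpos": joint angles; "joint_velocities": joint speeds; "tau": joint torques, N m; "tcp_pos": TCP position; "eef_rot": TCP orientation; "wrist_force": force on the tool from outside, world axes, zero at the start; "ft_torque": the same for the moment, N m; "width": finger opening in mm; "gripper_force": force on a finger pad.
Only numpy, scipy, OpenCV 4.12 (cv2) and the standard library are available. Lean on these libraries where they do the work, as an engineer would, in place of code of your own. Each camera call takes 0.05 s, during which the arm holds its last target. There are 200 camera calls.

### The job

Weigh the jar of screws: lift the wire carrier it stands in by the black grip, bring the peak of its wire bail over the hook of the spring scale, and lower it slowly so that the spring takes the weight gradually. Let go only when the hook carries all of the weight and the pointer has settled, so that the pointer never jumps or springs back, and leave the carrier hanging freely, still and upright with the jar in it; do not press down on the scale, and leave the tape, the hex keys and the loupe where they are.

Things in the scene. Friction and masses are not known exactly. Their poses are not given: they have to be found in the camera images.
- carrier_grip (a point): Where to grasp the black grip of the loose wire carrier: an upright block 18 x 20 mm (x by y), 50 mm tall, top 21 mm above this point, underside 29 mm below. z up, y in the plane of the wire bail, x square to it; a half turn makes no difference. Carrier 0.20 kg; the jar's weight is unknown and differs each time, both together under 1 kg.
- carrier_peak (a point): Underside of the peak of the wire bail, 35 mm below carrier_grip, 124 mm above the carrier's underside: it has to lie in the hook. The bail is 6 mm wire in the carrier's y-z plane: legs at y = -36 and +36 mm rise from the tray to 27 mm below the peak, then slope to it like a roof. The jar's lid is 51 mm under this point.
- carrier: The whole carrier: aluminium tray 68 mm square with 26 mm walls and 3 mm floor, steel wire bail, black grip, 180 mm tall. Origin at the centre of its underside, z up.
- jar_center (a point): Centre of the loose glass jar of screws (53 mm across, 70 mm tall) standing in the tray of the carrier.
- scale: The spring scale, fixed to the desk: steel base plate 200 x 90 x 12 mm, two upright guide rods 24 mm either side of the origin in y, cap on top at 292 mm, graduated strip on its +y side. Origin under the rods at the desk top; its -x points along the hook, from the rods to the hook's tip, z up.
- hook_seat (a point): Lowest place on top of the hook, where the bail must lie; moves with the hook, 215 mm above the desk unloaded. Axes as the scale's. The hook is one 8 mm wire, open only at its tip 24 mm in front (-x), whose top is 12 mm above the seat. Behind (+x) the wire rises 8 mm within 30 mm, then runs level to the sliding head, 107 mm behind. Bring the bail over the tip from -x, hook under the peak.
- scale_hook (a joint): Travel of the hook and pointer, in m, downward from the unloaded place (0); full travel 0.08. The spring gives 150 N/m, lightly damped, so each newton of load draws it 6.7 mm down. The pointer counts as jumping when it moves faster than 60 mm/s either way; letting go with more than about 0.7 N still on the gripper, or pressed into the spring, causes that.
- tape_1: Roll of black tape lying on the desk, 62 mm across, 19 mm high; a bystander.
- hex_keys: Hex keys in a green holder, 44 x 65 x 14 mm; a bystander.
- loupe: Black eye loupe, 36 mm across, 30 mm high; a bystander.

How it is judged:
By the outcome, as a careful person would: the job done as asked, in the order asked, and still so for the second after the job is handed in, with the robot touching nothing.
It also fails if it takes over 54 s, if anything falls off the work surface, if the arm or the gripper's body presses on something with over 40 N, if the wrist force passes 120 N, or if a joint passes its speed limit or range.

## Working session

There is one attempt and no reset: what is moved stays moved. The work goes in short steps, Python scripts to look and compute and a tool call to move; the robot and the scene stay as the last step left them, time stands still between calls to the robot, and variables do not carry over. Pictures are saved under pics/ and viewed, at most 10 in all, crops included, and the job is handed in when it is done.

Besides the shell and the picture viewer there is one more tool, called after "Emit:" as name(argument=value, ...), one argument or row to a line, values as JSON. step_arm: Moves the arm, as the interface text tells. Its arguments: {"type":"object","properties":{"targets":{"type":"string"}},"required":["targets"]}

```bash
mkdir -p pics; cat > h.py <<'E'
import numpy as np, cv2
from workcell import sensors, imaging, job
def cam(n):
    c=imaging.read_camera(n); c['f']=c['color'].shape[0]/2/np.tan(np.radians(c['fovy'])/2); return c
def cloud(c):
    z=c['range_z'].astype(float); v,u=np.mgrid[:z.shape[0],:z.shape[1]]
    P=np.stack([(u-c['cx'])*z/c['f'],(v-c['cy'])*z/c['f'],z,np.ones_like(z)],-1)
    W=(P@np.linalg.inv(c['world_to_cam']).T)[...,:3]; W[z==0]=np.nan; return W
def save(n,im): cv2.imwrite('pics/'+n,cv2.cvtColor(im,cv2.COLOR_RGB2BGR))
E
python3 - <<'E'
from h import *
for n in ['scene','top']:
    c=cam(n); save(n+'0.png',c['color']); np.savez(n+'0.npz',W=cloud(c),**c)
    print(n,c['f'],np.linalg.inv(c['world_to_cam'])[:3].round(3).tolist())
o=sensors.get_obs(); print(o)
E
```

```text
scene 405.34221998655244 [[0.57, -0.625, 0.533, 8.014], [-0.821, -0.443, 0.359, -348.153], [0.012, -0.642, -0.766, 867.917]]
top 439.1128964872033 [[0.024, -0.999, 0.039, 472.611], [-1.0, -0.024, 0.003, -33.52], [-0.002, -0.039, -0.999, 1428.96]]
{'time_s': 0.1, 'qpos': array([-1.27461663,  0.43516299,  0.02499347,  1.57398179, -0.01164099,
        1.13402267, -0.07510515]), 'joint_velocities': array([ 1.59070978e-03, -1.18283443e-03,  8.01972468e-04, -4.30196042e-04,
        2.72352196e-05, -1.54670742e-04,  9.03664076e-04]), 'tau': array([ 3.25062058e-03, -6.71753883e+01,  1.02814268e+00, -3.16901743e+01,
        1.57348072e-02,  7.36086600e-03, -1.32537289e-04]), 'tcp_pos': array([242.5888162 , 575.62415768, 303.20798919]), 'eef_rot': array([ 1.98125015e-01,  9.80176498e-01, -7.08821478e-04, -9.14920298e-05]), 'wrist_force': array([-0.70209994,  0.84077339, -0.33016892]), 'ft_torque': array([ 0.03343574, -0.03489502,  0.03146469]), 'gripper_force': 0.0, 'width': 85.69482577464656}
```

View pics/scene0.png

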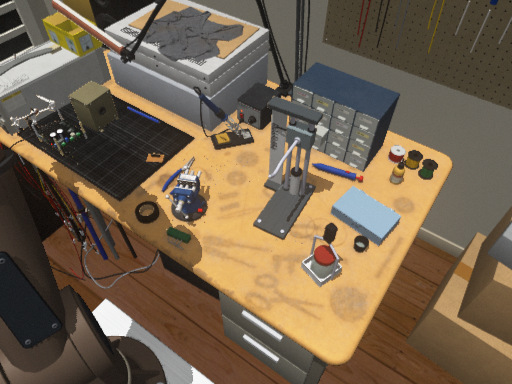

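View pics/top0.png

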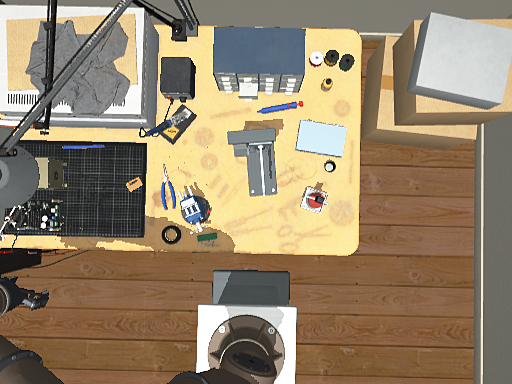

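The scene view shows the carrier with its red jar lid at (322,262), the scale at (285,190) and the loupe at (361,243). In the top view the carrier is at (315,198), the scale base runs from (262,140) to (262,195), and the tape, hex keys and loupe are at (171,234), (207,238) and (330,166).

```bash
python3 - <<'E'
from h import *
for n,box in [('top',(175,225,295,335)),('scene',(220,290,295,350))]:
    d=np.load(n+'0.npz'); W=d['W']; C=d['color'].astype(int)
    r=np.zeros(W.shape[:2],bool); r[box[0]:box[1],box[2]:box[3]]=1
    hsv=cv2.cvtColor(d['color'],cv2.COLOR_RGB2HSV)
    dark=r&(C.max(-1)<60)&(W[...,2]>120)
    red=r&(C[...,0]>C[...,1]*2+20)&(W[...,2]>50)
    tray=r&(hsv[...,1]<60)&(W[...,2]>15)&(W[...,2]<45)
    for k,m in [('grip',dark),('lid',red),('tray',tray)]:
        p=W[m]; 
        if len(p): print(n,k,len(p),p.mean(0).round(1),p.min(0).round(),p.max(0).round())
        if k=='tray' and len(p): print(cv2.minAreaRect(p[:,:2].astype(np.float32)))
        if k=='grip' and len(p): q=p[p[:,2]>p[:,2].max()-6]; print('griptop',len(q),q.mean(0)); 
# scale
for n,box in [('top',(120,205,215,285)),('scene',(90,240,250,325))]:
    d=np.load(n+'0.npz'); W=d['W']; r=np.zeros(W.shape[:2],bool); r[box[0]:box[1],box[2]:box[3]]=1
    hsv=cv2.cvtColor(d['color'],cv2.COLOR_RGB2HSV)
    for lo,hi in [(7,18),(275,300),(200,240)]:
        m=r&(W[...,2]>lo)&(W[...,2]<hi)&(hsv[...,1]<70)
        p=W[m]
        if len(p): print(n,lo,hi,len(p),p.mean(0).round(1),p.min(0).round(),p.max(0).round(),cv2.minAreaRect(p[:,:2].astype(np.float32)))
a=np.load('scene0.npz')['color'][85:290,240:375]; save('crop.png',cv2.resize(a,None,fx=2.9,fy=2.9,interpolation=cv2.INTER_CUBIC))
E
```

```text
top grip 20 [ 499.5 -201.1  168.9] [ 489. -214.  141.] [ 506. -194.  184.]
griptop 7 [ 499.60113325 -203.73992165  180.67810097]
top lid 104 [ 494.4 -202.6   73.6] [ 474. -226.   64.] [ 518. -183.  177.]
top tray 104 [ 496.  -202.8   25.5] [ 455. -245.   15.] [ 537. -166.   44.]
((496.4408264160156, -203.21536254882812), (73.38972473144531, 67.73194122314453), 72.61919403076172)
scene grip 136 [ 488.1 -207.8  161.9] [ 482. -217.  138.] [ 502. -196.  182.]
griptop 28 [ 491.10362437 -207.31802045  178.5808259 ]
scene lid 240 [ 489.1 -205.8   72.4] [ 470. -230.   69.] [ 516. -184.   76.]
scene tray 354 [ 480.6 -209.7   25.8] [ 452. -247.   15.] [ 652. -164.   45.]
((551.2620849609375, -215.27792358398438), (76.04528045654297, 192.16683959960938), 80.37532806396484)
top 7 18 1082 [589.3 -31.7  11.8] [508. -86.   7.] [682.  54.  18.] ((591.8929443359375, -15.957267761230469), (168.1607208251953, 128.400634765625), 5.6135029792785645)
top 275 300 633 [654.8  -8.2 291. ] [634. -70. 280.] [678.  56. 299.] ((655.3854370117188, -7.6127777099609375), (34.466670989990234, 125.00630187988281), 5.581201553344727)
top 200 240 190 [587.5 -36.4 221.1] [501. -62. 202.] [645.  -1. 240.] ((578.2564697265625, -50.396949768066406), (145.13592529296875, 60.134498596191406), 16.944469451904297)
scene 7 18 1919 [616.3 -19.8  11.6] [503. -87.   7.] [1048.  257.   18.] ((779.61376953125, 65.99369812011719), (613.5372314453125, 222.5316162109375), 37.32109451293945)
scene 275 300 739 [649.3 -11.2 289.6] [631. -71. 276.] [675.  54. 294.] ((653.3282470703125, -8.448745727539062), (37.29530334472656, 124.94207000732422), 6.7062602043151855)
scene 200 240 718 [628.  -18.7 220.9] [498. -63. 200.] [674.  54. 240.] ((580.761474609375, -15.495758056640625), (172.57730102539062, 115.52217102050781), 8.221814155578613)
```

View pics/crop.png

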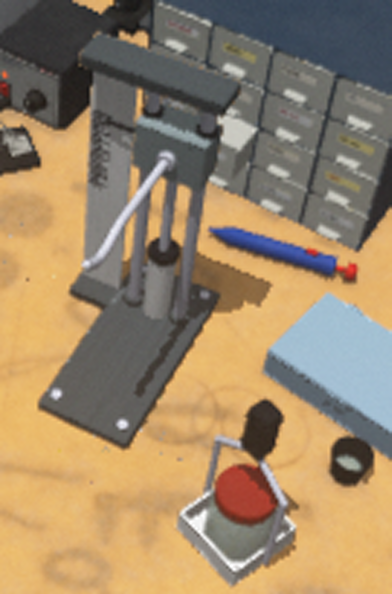

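Emit:
step_arm(
  targets="0.252 -0.781 0.08 5.4 0.085;0.252 -0.781 0.08 5.4 0.085;0.252 -0.781 0.08 5.4 0.085;0.252 -0.781 0.08 5.4 0.085;0.252 -0.781 0.08 5.4 0.085;0.252 -0.781 0.08 5.4 0.085;0.252 -0.781 0.08 5.4 0.085;0.252 -0.781 0.08 5.4 0.085",
)

```text
time_s: 0.77
tcp_pos: [344.6, 258.1, 336.3]
eef_rot: [0.152, 0.988, 0.0, -0.0]
wrist_force: [1.3, -0.1, -0.0]
width: 85.6
gripper_force: 0.0
```

Emit:
step_arm(
  targets="0.15 -0.464 0.044 0 0.085;0.15 -0.464 0.044 0 0.085;0.15 -0.464 0.044 0 0.085;0.15 -0.464 0.044 0 0.085;0.15 -0.464 0.044 0 0.085;0.15 -0.464 0.044 0 0.085;0.15 -0.464 0.044 0 0.085;0.15 -0.464 0.044 0 0.085",
)

```text
time_s: 1.43
tcp_pos: [446.5, -57.8, 366.5]
eef_rot: [0.152, 0.988, 0.0, 0.0]
wrist_force: [1.9, 0.0, -0.5]
width: 85.0
gripper_force: 0.0
```

Emit:
step_arm(
  targets="0.046 -0.144 0.013 0 0.085;0.046 -0.144 0.013 0 0.085;0.046 -0.144 0.013 0 0.085;0.046 -0.144 0.013 0 0.085;0.046 -0.144 0.013 0 0.085;0.046 -0.144 0.013 0 0.085",
)

```text
time_s: 1.93
tcp_pos: [492.5, -201.3, 378.8]
eef_rot: [0.153, 0.988, -0.0, -0.0]
wrist_force: [-0.8, 0.1, -0.1]
width: 85.0
gripper_force: 0.0
```

```bash
python3 - <<'E'
from h import *
c=cam('wrist'); save('w1.png',c['color']); np.savez('w1.npz',W=cloud(c),**c)
o=sensors.get_obs(); print(o['time_s'],o['tcp_pos'],o['eef_rot'],o['qpos'],o['wrist_force'])
print(np.linalg.inv(c['world_to_cam']).round(3),c['f'])
E
```

```text
1.9833 [ 492.46076368 -199.71883595  378.65575161] [ 1.52292774e-01  9.88335212e-01  4.79993133e-05 -6.45868232e-04] [-0.20580418  0.23996376  0.62130076  1.72162345 -0.14716794  1.2283206
  1.71674216] [-0.0040509   0.4921177   0.12679222]
[[ 3.02000e-01  9.05000e-01  3.00000e-01  4.15907e+02]
 [ 9.53000e-01 -2.86000e-01 -9.60000e-02 -1.76154e+02]
 [-1.00000e-03  3.15000e-01 -9.49000e-01  4.48401e+02]
 [ 0.00000e+00  0.00000e+00  0.00000e+00  1.00000e+00]] 283.437143966849
```

View pics/w1.png

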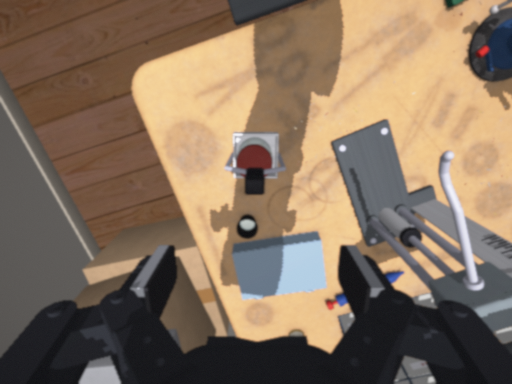

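The wrist view shows the carrier's grip at (255,180), its tray at (255,155) roughly square to the picture, and the hook wire running from its tip at (447,155) to the head at (473,285).

```bash
python3 - <<'E'
from h import *
d=np.load('w1.npz'); W=d['W']; C=d['color'].astype(int); hsv=cv2.cvtColor(d['color'],cv2.COLOR_RGB2HSV)
def box(v0,v1,u0,u1):
    r=np.zeros(W.shape[:2],bool); r[v0:v1,u0:u1]=1; return r
g=box(160,200,240,270)&(C.max(-1)<70)&(W[...,2]>165); p=W[g]
print('grip',len(p),p.mean(0),p.min(0),p.max(0),cv2.minAreaRect(p[:,:2].astype(np.float32)))
q=p[p[:,2]>174]; print('top',len(q),q.mean(0),cv2.minAreaRect(q[:,:2].astype(np.float32)))
t=box(125,185,225,290)&(hsv[...,1]<70)&(W[...,2]>15)&(W[...,2]<40); p=W[t]; print('tray',len(p),p.mean(0),cv2.minAreaRect(p[:,:2].astype(np.float32)))
b=box(125,185,220,295)&(hsv[...,1]<90)&(W[...,2]>60)&(W[...,2]<150); p=W[b]; print('bail',len(p)); 
for x in p[np.argsort(p[:,1])][::max(1,len(p)//14)]: print(x.round())
h=box(145,290,435,490)&(W[...,2]>195)&(W[...,2]<260); 
print('hook')
for v in range(148,290,8):
    us=np.where(h[v])[0]
    if len(us): print(v,us.min(),us.max(),np.nanmedian(W[v,us],0).round(1))
s=box(0,384,300,512)&(hsv[...,1]<90)&(W[...,2]>8)&(W[...,2]<16); p=W[s]
r=cv2.minAreaRect(p[:,:2].astype(np.float32)); print('plate',len(p),r)
# scene hook points
for n,bx in [('scene',(135,182,262,303)),('top',(130,200,255,275))]:
    d=np.load(n+'0.npz'); W=d['W']; hh=box(*bx)&(W[...,2]>200)&(W[...,2]<250); p=W[hh]; p=p[np.argsort(p[:,0])]
    print(n,len(p)); 
    for x in range(480,640,12):
        k=(p[:,0]>=x)&(p[:,0]<x+12)
        if k.any(): print(x,k.sum(),np.median(p[k],0).round(1),p[k][:,1].min().round(),p[k][:,1].max().round())
    for z0,z1 in [(284,300)]:
        m=(W[...,2]>z0)&(W[...,2]<z1)&(W[...,0]>600)&(W[...,0]<700)&(abs(W[...,1])<100)
        print('cap',cv2.minAreaRect(W[m][:,:2].astype(np.float32)))
E
```

```text
grip 354 [ 493.97894123 -204.26366648  177.91223263] [ 485.4224393  -215.26329346  165.07019197] [ 505.35611873 -193.66238229  181.36257359] ((495.2895202636719, -204.7005615234375), (18.328086853027344, 16.100040435791016), 72.7422103881836)
top 312 [ 494.76206858 -204.56795333  179.0249657 ] ((495.3319091796875, -204.63565063476562), (18.126026153564453, 15.893962860107422), 72.15438842773438)
tray 444 [ 486.34007965 -201.44572391   25.14093805] ((495.9552001953125, -204.45884704589844), (75.107421875, 67.50212860107422), 72.43712615966797)
bail 420
[ 486. -242.  101.]
[ 483. -238.   68.]
[ 486. -234.  107.]
[ 488. -229.  111.]
[ 506. -225.   72.]
[ 477. -221.   75.]
[ 487. -213.  141.]
[ 487. -204.  142.]
[ 490. -196.  147.]
[ 498. -192.  119.]
[ 481. -187.   63.]
[ 499. -183.   73.]
[ 502. -177.  107.]
[ 509. -172.  103.]
hook
156 440 453 [504.6 -45.9 224.9]
164 438 449 [513.2 -45.3 218.8]
172 438 448 [521.9 -44.3 214.4]
180 439 450 [529.9 -43.4 214. ]
188 442 453 [537.3 -42.1 214.4]
196 445 456 [544.5 -41.6 217.3]
204 449 459 [551.1 -41.3 220.2]
212 452 462 [558.5 -40.3 221.3]
2
[... 941 characters left out ...]
448745727539062), (37.29530334472656, 124.94207000732422), 6.7062602043151855)
top 215
492 5 [503.5 -45.2 227. ] -48.0 -42.0
504 11 [512.  -42.4 218.9] -48.0 -40.0
516 12 [521.8 -42.1 216.1] -45.0 -39.0
528 15 [534.4 -41.9 214.2] -45.0 -39.0
540 10 [546.5 -40.1 218.8] -44.0 -36.0
552 13 [558.6 -38.5 220.5] -41.0 -36.0
564 14 [569.8 -38.2 221.1] -41.0 -35.0
576 10 [580.9 -37.9 220.4] -41.0 -35.0
588 14 [594.4 -34.9 222. ] -38.0 -32.0
600 13 [606.  -34.6 221.3] -37.0 -32.0
612 11 [616.4 -34.3 223.3] -37.0 -31.0
624 15 [630.6 -31.2 223.7] -34.0 -26.0
636 72 [642.8 -39.2 239.5] -62.0 -17.0
cap ((655.3482666015625, -7.5983428955078125), (34.769615173339844, 125.94017791748047), 5.456199645996094)
```

Emit:
step_arm(
  targets="0.0026 -0.0044 -0.04 0 0.085;0.0026 -0.0044 -0.08 0 0.085;0.0026 -0.0044 -0.115 0 0.085;0.0026 -0.0044 -0.143 0 0.085;0.0026 -0.0044 -0.163 0 0.085;0.0026 -0.0044 -0.163 0 0.085;0.0026 -0.0044 -0.163 0 0.05;0.0026 -0.0044 -0.163 0 0.04",
)

```text
time_s: 2.65
tcp_pos: [496.0, -203.6, 217.5]
eef_rot: [0.151, 0.989, 0.0, 0.001]
wrist_force: [-0.2, 0.6, -0.5]
width: 63.3
gripper_force: 0.0
```

Emit:
step_arm(
  targets="0 0 0 0 0.012;0 0 0 0 0.012;0 0 0 0 0.012;0 0 0 0 0.012;0 0 0 0 0.012;0 0 0 0 0.012",
)

```text
time_s: 3.15
tcp_pos: [495.7, -204.8, 217.2]
eef_rot: [0.152, 0.988, -0.0, 0.001]
wrist_force: [-0.6, -0.9, 8.0]
width: 19.4
gripper_force: 61.2
```

Emit:
step_arm(
  targets="0 0 0.002 0 0.012;0 0 0.006 0 0.012;0 0 0.012 0 0.012;0 0 0.02 0 0.012;0 0 0.028 0 0.012;0 0 0.034 0 0.012;0 0 0.04 0 0.012;0 0 0.04 0 0.012",
)

```text
time_s: 3.82
tcp_pos: [495.9, -204.3, 257.7]
eef_rot: [0.152, 0.988, -0.0, 0.001]
wrist_force: [0.7, -1.0, -7.1]
width: 18.9
gripper_force: 59.0
```

Emit:
step_arm(
  targets="0 0 0 0 0.012;0 0 0 0 0.012;0 0 0 0 0.012;0 0 0 0 0.012",
)

```text
time_s: 4.15
tcp_pos: [495.1, -204.0, 255.8]
eef_rot: [0.152, 0.988, 0.0, -0.0]
wrist_force: [0.4, -0.2, -7.6]
width: 19.5
gripper_force: 59.0
```

```bash
python3 - <<'E'
from h import *
o=sensors.get_obs(); print(o['time_s'],o['tcp_pos'],o['eef_rot'],o['wrist_force'],o['ft_torque'],o['width'])
c=cam('scene'); W=cloud(c); C=c['color'].astype(int)
m=np.zeros(W.shape[:2],bool); m[200:300,280:360]=1
red=m&(C[...,0]>C[...,1]*2+20)&(W[...,2]>90); p=W[red]; print('lid',len(p),p.mean(0),np.percentile(p,[5,50,95],axis=0)[:,2])
save('s2.png',cv2.resize(c['color'][130:310,230:390],None,fx=3,fy=3))
E
```

```text
4.15 [ 495.11663072 -203.97544666  255.84305843] [ 1.51736041e-01  9.88420984e-01  3.26299102e-05 -3.62572054e-04] [ 0.37110615 -0.15262191 -7.59310708] [0.00896663 0.01023837 0.00204084] 19.540649867237434
lid 46 [ 487.409953   -220.68182179  110.90194464] [107.36974109 111.13926316 113.12198203]
```

View pics/s2.png

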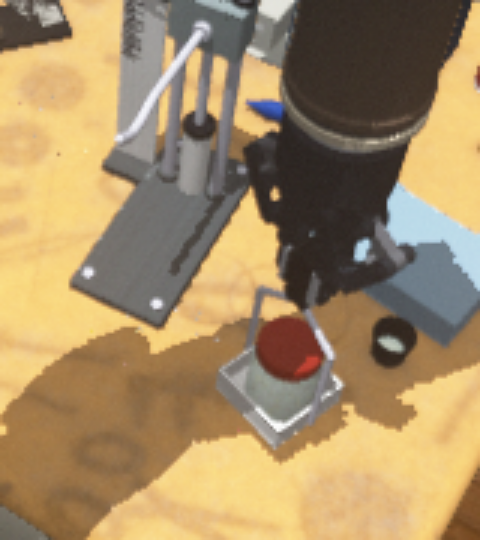

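The carrier hangs straight in the gripper just off the desk, with its bail at about (295,300) and the jar upright; the weight reads about 7.6 N, which means roughly 51 mm of spring travel.

Emit:
step_arm(
  targets="-0.002 0.003 0.012 1 0.012;-0.008 0.012 0.03 4 0.012;-0.018 0.03 0.05 8 0.012;-0.028 0.052 0.065 12 0.012;-0.036 0.076 0.073 16 0.012;-0.041 0.1 0.073 19.5 0.012;-0.0435 0.122 0.073 22 0.012;-0.0435 0.138 0.073 23.3 0.012",
)

```text
time_s: 4.87
tcp_pos: [450.9, -64.2, 330.1]
eef_rot: [-0.053, 0.999, 0.001, 0.0]
wrist_force: [0.3, -0.2, -9.1]
width: 19.3
gripper_force: 60.3
```

Emit:
step_arm(
  targets="0 0.009 0 0 0.012;0 0.014 0 0 0.012;0 0.0156 0 0 0.012;0 0.0156 0 0 0.012;0 0.0156 0 0 0.012;0 0.0156 0 0 0.012",
)

```text
time_s: 5.37
tcp_pos: [451.9, -51.6, 329.1]
eef_rot: [-0.05, 0.999, -0.0, -0.0]
wrist_force: [-0.6, -0.5, -9.0]
width: 19.4
gripper_force: 60.3
```

```bash
python3 - <<'E'
from h import *
o=sensors.get_obs(); print(o['time_s'],o['tcp_pos'],o['eef_rot'],o['wrist_force'],o['width'],o['qpos'][6])
c=cam('scene'); W=cloud(c); np.savez('s3.npz',W=W,**c); save('s3.png',cv2.resize(c['color'][100:270,190:360],None,fx=3.4,fy=3.4,interpolation=cv2.INTER_CUBIC))
C=c['color'].astype(int)
red=(C[...,0]>C[...,1]*2+20)&(W[...,2]>150)&(W[...,2]<210)&(W[...,0]<560)&(abs(W[...,1])<120); p=W[red]; print('lid',len(p),p.mean(0),p.min(0),p.max(0))
E
```

```text
5.3667 [451.86418792 -51.57560109 329.11857039] [-4.99811923e-02  9.98750113e-01 -2.70634496e-04 -1.38506536e-04] [-0.58029795 -0.54914601 -8.95048387] 19.39081315806595 1.7466027259484744
lid 107 [446.6218827  -42.40902756 184.31827506] [426.06274785 -52.10068726 181.4110359 ] [465.16975175 -29.86375483 187.30243712]
```

View pics/s3.png

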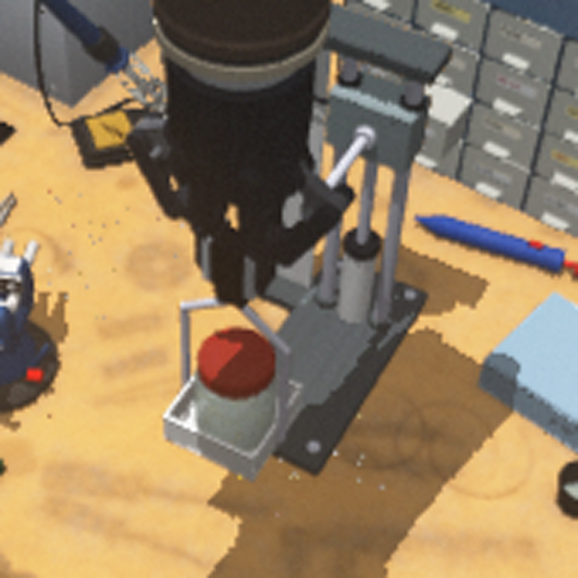

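The carrier is upright in front of the hook, with the bail at (235,300) in the crop and the hook wire visible to the right at (345,170). Next it goes forward over the tip.

Emit:
step_arm(
  targets="0.004 0.0004 0 0 0.012;0.014 0.0014 0 0 0.012;0.028 0.0028 0 0 0.012;0.042 0.0042 0 0 0.012;0.056 0.0056 0 0 0.012;0.067 0.0067 0 0 0.012;0.073 0.0073 0 0 0.012;0.075 0.0076 0 0 0.012",
)

```text
time_s: 6.08
tcp_pos: [528.1, -42.7, 328.9]
eef_rot: [-0.051, 0.999, -0.0, 0.0]
wrist_force: [-1.4, 0.7, -7.9]
width: 19.1
gripper_force: 60.4
```

Emit:
step_arm(
  targets="0 0 0 0 0.012;0 0 0 0 0.012;0 0 0 0 0.012;0 0 0 0 0.012",
)

```text
time_s: 6.42
tcp_pos: [526.3, -43.0, 329.3]
eef_rot: [-0.051, 0.999, 0.0, -0.0]
wrist_force: [0.5, -0.4, -8.2]
width: 19.1
gripper_force: 60.3
```

```bash
python3 - <<'E'
from h import *
o=sensors.get_obs(); print(o['time_s'],o['tcp_pos'],o['eef_rot'],o['wrist_force'],o['width'])
c=cam('scene'); W=cloud(c); np.savez('s4.npz',W=W,**c); save('s4.png',cv2.resize(c['color'][90:250,200:360],None,fx=3.6,fy=3.6,interpolation=cv2.INTER_CUBIC))
E
```

```text
6.4167 [526.29140524 -42.98258191 329.32370256] [-5.09180713e-02  9.98702820e-01  1.58492987e-04 -5.47442864e-05] [ 0.45482856 -0.38229417 -8.23691674] 19.09177010316541
```

View pics/s4.png

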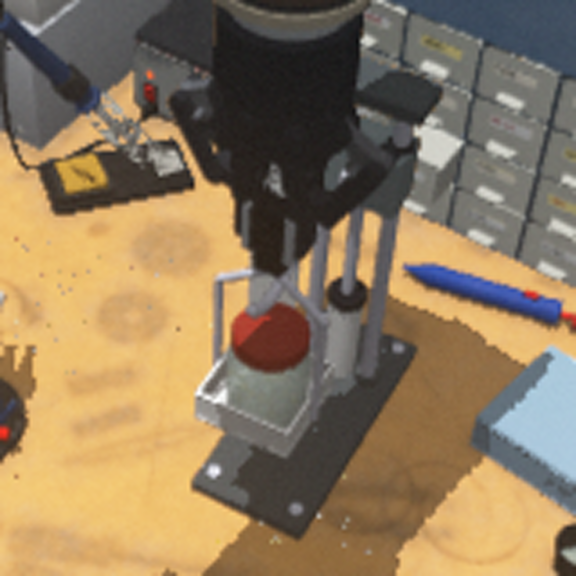

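The hook's tip shows at (255,305) in the crop, under the peak and above the lid. I lower now, slowly at contact.

Emit:
step_arm(
  targets="0 0 -0.003 0 0.012;0 0 -0.007 0 0.012;0 0 -0.011 0 0.012;0 0 -0.014 0 0.012;0 0 -0.016 0 0.012;0 0 -0.0175 0 0.012;0 0 -0.019 0 0.012;0 0 -0.0205 0 0.012",
)

```text
time_s: 7.13
tcp_pos: [526.9, -42.9, 308.6]
eef_rot: [-0.051, 0.999, 0.0, 0.0]
wrist_force: [-0.3, 0.8, -8.1]
width: 19.2
gripper_force: 60.3
```

Emit:
step_arm(
  targets="0 0 -0.0015 0 0.012;0 0 -0.003 0 0.012;0 0 -0.0045 0 0.012;0 0 -0.006 0 0.012;0 0 -0.0075 0 0.012;0 0 -0.009 0 0.012;0 0 -0.0105 0 0.012;0 0 -0.012 0 0.012",
)

```text
time_s: 7.8
tcp_pos: [526.9, -42.8, 296.6]
eef_rot: [-0.051, 0.999, 0.0, 0.0]
wrist_force: [-1.0, 0.6, -6.5]
width: 19.2
gripper_force: 60.4
```

Emit:
step_arm(
  targets="0 0 -0.0015 0 0.012;0 0 -0.003 0 0.012;0 0 -0.0045 0 0.012;0 0 -0.006 0 0.012;0 0 -0.0075 0 0.012;0 0 -0.009 0 0.012;0 0 -0.009 0 0.012;0 0 -0.009 0 0.012",
)

```text
time_s: 8.47
tcp_pos: [526.9, -42.9, 287.7]
eef_rot: [-0.051, 0.999, 0.0, 0.0]
wrist_force: [-1.2, 0.6, -4.7]
width: 19.2
gripper_force: 60.7
```

```bash
cat > m.py <<'E'
from h import *
o=sensors.get_obs(); print(o['time_s'],o['tcp_pos'].round(2),o['wrist_force'].round(2),o['ft_torque'].round(3),o['width'])
c=cam('scene'); W=cloud(c); C=c['color'].astype(int)
m=(W[...,0]>560)&(W[...,0]<625)&(W[...,1]>-60)&(W[...,1]<-15)&(W[...,2]>120)&(W[...,2]<235)
print('hook wire z',m.sum(),np.percentile(W[m][:,2],[10,50,90]).round(1) if m.any() else '')
hd=(W[...,0]>632)&(W[...,0]<646)&(W[...,1]>-40)&(W[...,1]<0)&(W[...,2]>130)&(W[...,2]<262); print('head',hd.sum(),np.percentile(W[hd][:,2],[5,50,95]).round(1) if hd.any() else '')
red=(C[...,0]>C[...,1]*2+20)&(W[...,2]>80)&(W[...,2]<210)&(W[...,0]<590)&(abs(W[...,1])<120); p=W[red]; print('lid',len(p),np.median(p,0))
E
python3 m.py
```

```text
8.4667 [526.88 -42.85 287.74] [-1.23  0.56 -4.67] [0.102 0.182 0.08 ] 19.233363295688772
hook wire z 25 [198.5 199.4 201.4]
head 30 [177.8 218.1 223. ]
lid 38 [525.95474002 -28.03725766 142.89802687]
```

Emit:
step_arm(
  targets="0 0 -0.0015 0 0.012;0 0 -0.0035 0 0.012;0 0 -0.0055 0 0.012;0 0 -0.0075 0 0.012;0 0 -0.0095 0 0.012;0 0 -0.0115 0 0.012;0 0 -0.0135 0 0.012;0 0 -0.015 0 0.012",
)

```text
time_s: 9.18
tcp_pos: [526.9, -42.8, 272.5]
eef_rot: [-0.051, 0.999, 0.0, 0.0]
wrist_force: [-1.0, 1.1, -1.8]
width: 19.3
gripper_force: 61.0
```

Emit:
step_arm(
  targets="0 0 -0.0015 0 0.012;0 0 -0.003 0 0.012;0 0 -0.004 0 0.012;0 0 -0.005 0 0.012;0 0 -0.006 0 0.012;0 0 -0.007 0 0.012;0 0 -0.007 0 0.012;0 0 -0.007 0 0.012",
)

```text
time_s: 9.85
tcp_pos: [526.9, -42.9, 265.7]
eef_rot: [-0.051, 0.999, 0.0, 0.0]
wrist_force: [-0.9, 0.1, -1.3]
width: 19.0
gripper_force: 61.2
```

```bash
cat > avg.py <<'E'
from h import *
F=[];T=[];P=[]
for i in range(24):
    imaging.read_camera('wrist'); o=sensors.get_obs(); F.append(o['wrist_force']);T.append(o['ft_torque']);P.append(o['tcp_pos'])
F=np.array(F); print(o['time_s'],'F',F.mean(0).round(2),F.std(0).round(2),'T',np.mean(T,0).round(3),'P',np.mean(P,0).round(2)); print(F[:,2].round(1))
E
python3 avg.py; python3 m.py
```

```text
11.05 F [-0.15  0.33 -1.64] [0.39 0.45 0.63] T [0.147 0.089 0.004] P [526.86 -42.87 265.76]
[-2.  -1.8 -2.2 -1.8 -2.3 -2.9 -2.1 -2.6 -1.4 -1.  -0.8 -0.8 -1.1 -0.9
 -1.4 -1.8 -1.2 -1.1 -1.9 -0.4 -2.8 -1.7 -1.7 -1.4]
11.05 [526.85 -42.9  265.75] [ 0.16  0.18 -1.41] [ 0.106  0.039 -0.035] 18.81874640551435
hook wire z 28 [176.3 178.3 180. ]
head 31 [171.1 196.7 202.5]
lid 24 [528.72731216 -26.71339642 121.12806262]
```

Emit:
step_arm(
  targets="0 0 -0.001 0 0.012;0 0 -0.002 0 0.012;0 0 -0.0035 0 0.012;0 0 -0.005 0 0.012;0 0 -0.0065 0 0.012;0 0 -0.008 0 0.012;0 0 -0.0095 0 0.012;0 0 -0.0105 0 0.012",
)

```text
time_s: 11.77
tcp_pos: [526.9, -42.9, 255.1]
eef_rot: [-0.051, 0.999, -0.0, 0.0]
wrist_force: [-0.2, 1.7, -0.2]
width: 19.2
gripper_force: 61.3
```

Emit:
step_arm(
  targets="0 0 0 0 0.012;0 0 0 0 0.012;0 0 0 0 0.012;0 0 0 0 0.012",
)

```text
time_s: 12.1
tcp_pos: [526.8, -42.9, 255.3]
eef_rot: [-0.051, 0.999, 0.0, 0.0]
wrist_force: [-0.2, 1.0, -0.2]
width: 19.5
gripper_force: 61.4
```

```bash
python3 avg.py;python3 avg.py; python3 m.py; python3 - <<'E'
from h import *
c=cam('scene'); save('s5.png',cv2.resize(c['color'][90:250,200:360],None,fx=3.6,fy=3.6,interpolation=cv2.INTER_CUBIC))
E
```

```text
13.3 F [0.05 0.41 0.12] [0.52 0.43 0.42] T [ 0.137  0.023 -0.003] P [526.84 -42.87 255.24]
[ 0.2  0.5 -0.2  0.4  0.1  0.6  0.4  0.3 -0.4 -0.5 -0.3  0.4 -0.2 -0.4
  0.1 -0.3  0.5  0.4  1.1  0.7 -0.5  0.6 -0.3 -0.2]
14.5 F [0.15 0.45 0.04] [0.5  0.41 0.53] T [ 0.14  -0.029 -0.   ] P [526.83 -42.87 255.23]
[-0.1  0.3  0.   0.1  1.2  0.5 -0.9  0.5  0.5 -0.6 -0.2 -0.5 -0.3 -0.6
  0.8  0.4  0.8  0.2 -0.9 -0.3  0.3  0.1 -0.1 -0.1]
14.5 [526.83 -42.85 255.22] [-0.22  0.03 -0.13] [ 0.185 -0.039  0.   ] 18.928555695407017
hook wire z 28 [165.3 167.3 169.5]
head 33 [170.  188.2 192. ]
lid 22 [531.29359743 -26.53678087 110.17568732]
```

View pics/s5.png

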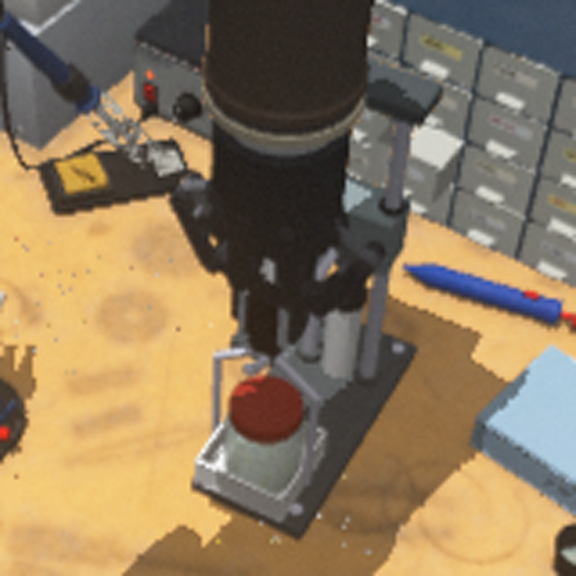

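The carrier hangs with the hook in the peak at (255,365), and the vertical force averages about 0. A small sideways force remains (Fy 0.43 N), so I nudge +y by 1.5 mm to relieve it.

Emit:
step_arm(
  targets="0 0.0005 0 0 0.012;0 0.001 0 0 0.012;0 0.0015 0 0 0.012;0 0.0015 0 0 0.012;0 0.0015 0 0 0.012;0 0.0015 0 0 0.012",
)

```text
time_s: 15.1
tcp_pos: [526.8, -41.6, 255.2]
eef_rot: [-0.051, 0.999, -0.0, -0.0]
wrist_force: [0.2, -0.9, 0.1]
width: 19.3
gripper_force: 61.4
```

```bash
python3 avg.py;python3 avg.py
```

```text
16.3 F [-0.08 -2.91 -0.02] [0.41 0.66 0.49] T [-0.694  0.057 -0.004] P [526.79 -41.52 255.21]
[-0.5  0.3 -0.9  0.5  0.7 -0.3  0.1  0.4 -0.2  0.   0.6 -0.4  0.3  0.4
  0.3  0.5  0.  -0.  -1.3 -0.5  0.1  0.  -0.7  0.2]
17.5 F [-0.42 -3.37 -0.13] [0.48 0.57 0.39] T [-0.804  0.121 -0.018] P [526.8  -41.36 255.21]
[-0.5  0.1 -0.7 -0.4 -0.1 -0.3 -0.2  0.6 -0.3 -0.4 -0.3  1.  -0.5 -0.
  0.3 -0.1 -0.3 -0.3 -0.4 -0.6  0.3  0.1  0.2 -0.3]
```

The bail is seated firmly in the hook, so a small sideways shift loads it strongly. I go back 1.3 mm.

Emit:
step_arm(
  targets="0 -0.0005 0 0 0.012;0 -0.001 0 0 0.012;0 -0.0013 0 0 0.012;0 -0.0013 0 0 0.012;0 -0.0013 0 0 0.012;0 -0.0013 0 0 0.012",
)

```text
time_s: 18.0
tcp_pos: [526.8, -42.1, 255.2]
eef_rot: [-0.051, 0.999, 0.0, -0.0]
wrist_force: [-0.5, 2.0, 0.2]
width: 19.5
gripper_force: 61.5
```

```bash
python3 avg.py;python3 avg.py
```

```text
19.2 F [-0.43  4.53  0.02] [0.52 0.96 0.48] T [1.105 0.145 0.   ] P [526.82 -42.29 255.2 ]
[-0.3 -0.3 -0.6 -0.4  0.1  0.4 -0.3 -0.4  0.6  0.3  0.3 -0.3 -0.4  0.6
  0.5  0.6 -0.1  0.3 -0.5  0.4  0.6 -0.9  0.7 -0.6]
20.4 F [-0.57  5.32 -0.07] [0.4  0.43 0.59] T [1.279 0.147 0.008] P [526.82 -42.37 255.21]
[ 0.5  0.2 -0.3 -0.2  0.7  0.1 -0.2 -1.1 -0.2 -0.5 -0.3  0.8 -1.  -1.2
  0.2  0.2  0.7  0.1 -0.5 -0.8  0.1  1.2 -0.  -0.3]
```

Emit:
step_arm(
  targets="0 0.0003 0 0 0.012;0 0.0006 0 0 0.012;0 0.0008 0 0 0.012;0 0.0008 0 0 0.012;0 0.0008 0 0 0.012;0 0.0008 0 0 0.012;0 0.0008 0 0 0.012;0 0.0008 0 0 0.012",
)

```text
time_s: 21.07
tcp_pos: [526.8, -42.0, 255.2]
eef_rot: [-0.051, 0.999, -0.0, 0.0]
wrist_force: [-0.2, 3.0, -0.5]
width: 18.9
gripper_force: 61.5
```

```bash
python3 avg.py;python3 avg.py
```

```text
Traceback (most recent call last):
  File "avg.py", line 4, in <module>
    imaging.read_camera('wrist'); o=sensors.get_obs(); F.append(o['wrist_force']);T.append(o['ft_torque']);P.append(o['tcp_pos'])
    ~~~~~~~~~~~~~~~~~~~^^^^^^^^^
ValueError: 200 camera calls are used up
Traceback (most recent call last):
  File "avg.py", line 4, in <module>
    imaging.read_camera('wrist'); o=sensors.get_obs(); F.append(o['wrist_force']);T.append(o['ft_torque']);P.append(o['tcp_pos'])
    ~~~~~~~~~~~~~~~~~~~^^^^^^^^^
ValueError: 200 camera calls are used up
```

Camera calls are used up, so from here I use the force and torque readings.

Emit:
step_arm(
  targets="0 0 0 0 0.012;0 0 0 0 0.012;0 0 0 0 0.012;0 0 0 0 0.012;0 0 0 0 0.012",
)

```text
time_s: 22.58
tcp_pos: [526.8, -41.9, 255.2]
eef_rot: [-0.051, 0.999, -0.0, -0.0]
wrist_force: [-0.8, 1.0, -0.9]
width: 19.1
gripper_force: 61.4
```

```bash
cat > r.py <<'E'
from h import *
o=sensors.get_obs(); print(round(o['time_s'],2),o['tcp_pos'].round(2),o['wrist_force'].round(2),o['ft_torque'].round(3),o['width'])
E
python3 r.py
```

```text
22.58 [526.8 -41.9 255.2] [-0.8   0.99 -0.9 ] [0.33  0.166 0.008] 19.134703491456033
```

Emit:
step_arm(
  targets="0 0 0 0 0.012",
)

```text
time_s: 22.67
tcp_pos: [526.8, -41.9, 255.2]
eef_rot: [-0.051, 0.999, -0.0, -0.0]
wrist_force: [-1.7, 1.3, -0.3]
width: 19.1
gripper_force: 61.4
```

```bash
python3 r.py
```

```text
22.67 [526.79 -41.94 255.2 ] [-1.74  1.29 -0.25] [0.282 0.117 0.02 ] 19.13686114002122
```

Emit:
step_arm(
  targets="-0.0001 0.00015 0 0 0.012;-0.0001 0.00015 0 0 0.012;-0.0001 0.00015 0 0 0.012;-0.0001 0.00015 0 0 0.012;-0.0001 0.00015 0 0 0.012;-0.0001 0.00015 0 0 0.012;-0.0001 0.00015 0 0 0.012;-0.0001 0.00015 0 0 0.012",
)

```text
time_s: 23.33
tcp_pos: [526.8, -41.8, 255.3]
eef_rot: [-0.051, 0.999, -0.0, 0.0]
wrist_force: [0.0, 0.9, 1.0]
width: 19.3
gripper_force: 61.4
```

```bash
python3 r.py
```

```text
23.33 [526.76 -41.78 255.25] [0.01 0.88 1.03] [ 0.095 -0.065 -0.003] 19.252198733375053
```

Emit:
step_arm(
  targets="0 0 0 0 0.012;0 0 0 0 0.012;0 0 0 0 0.012;0 0 0 0 0.012",
)

```text
time_s: 23.67
tcp_pos: [526.7, -41.7, 255.2]
eef_rot: [-0.051, 0.999, 0.0, 0.0]
wrist_force: [-0.4, -0.1, -0.1]
width: 19.1
gripper_force: 61.4
```

```bash
python3 r.py
```

```text
23.67 [526.74 -41.73 255.23] [-0.44 -0.06 -0.12] [ 0.068 -0.058 -0.071] 19.144952166244906
```

Emit:
step_arm(
  targets="0 0 0 0 0.0185;0 0 0 0 0.0192;0 0 0 0 0.0198;0 0 0 0 0.0204;0 0 0 0 0.021;0 0 0 0 0.022;0 0 0 0 0.023;0 0 0 0 0.024",
)

```text
time_s: 24.33
tcp_pos: [526.7, -41.7, 255.2]
eef_rot: [-0.051, 0.999, 0.0, -0.0]
wrist_force: [-0.6, -0.1, -0.5]
width: 24.2
gripper_force: 0.0
```

Emit:
step_arm(
  targets="0 0 0 0 0.027;0 0 0 0 0.03;0 0 0 0 0.034;0 0 0 0 0.038;0 0 0 0 0.042;0 0 0 0 0.046;0 0 0 0 0.046;0 0 0 0 0.046",
)

```text
time_s: 25.0
tcp_pos: [526.7, -41.7, 255.2]
eef_rot: [-0.051, 0.999, 0.0, 0.0]
wrist_force: [0.2, 0.4, 0.3]
width: 46.1
gripper_force: 0.0
```

```bash
python3 r.py
```

```text
25.0 [526.71 -41.71 255.23] [0.19 0.38 0.31] [0.053 0.048 0.012] 46.14292113927628
```

Emit:
step_arm(
  targets="0 0 0.004 0 0.046;0 0 0.012 0 0.046;0 0 0.022 0 0.046;0 0 0.034 0 0.046;0 0 0.048 0 0.046;0 0 0.064 0 0.046;0 0 0.08 0 0.046;0 0 0.1 0 0.046",
)

```text
time_s: 25.67
tcp_pos: [526.4, -41.8, 356.7]
eef_rot: [-0.051, 0.999, -0.0, 0.0]
wrist_force: [0.7, -0.4, 0.2]
width: 45.7
gripper_force: 0.0
```

Emit:
step_arm(
  targets="-0.01 0 0.02 0 0.046;-0.03 0 0.04 0 0.046;-0.05 0 0.05 0 0.046;-0.07 0 0.05 0 0.046;-0.08 0 0.05 0 0.046;-0.08 0 0.05 0 0.046;-0.08 0 0.05 0 0.046;-0.08 0 0.05 0 0.046",
)

```text
time_s: 26.33
tcp_pos: [447.4, -41.6, 405.3]
eef_rot: [-0.051, 0.999, -0.0, 0.0]
wrist_force: [-0.1, 0.1, -0.1]
width: 46.0
gripper_force: 0.0
```

Emit:
step_arm(
  targets="0 0 0 0 0.046;0 0 0 0 0.046;0 0 0 0 0.046;0 0 0 0 0.046;0 0 0 0 0.046;0 0 0 0 0.046;0 0 0 0 0.046;0 0 0 0 0.046",
)

```text
time_s: 27.0
tcp_pos: [446.7, -41.7, 405.2]
eef_rot: [-0.051, 0.999, 0.0, 0.0]
wrist_force: [-0.1, 0.2, -0.2]
width: 45.9
gripper_force: 0.0
```

Emit:
step_arm(
  targets="0 0 0 0 0.046;0 0 0 0 0.046;0 0 0 0 0.046;0 0 0 0 0.046;0 0 0 0 0.046;0 0 0 0 0.046;0 0 0 0 0.046;0 0 0 0 0.046",
)

```text
time_s: 27.67
tcp_pos: [446.7, -41.7, 405.2]
eef_rot: [-0.051, 0.999, 0.0, 0.0]
wrist_force: [-0.0, -0.3, 0.2]
width: 45.8
gripper_force: 0.0
```

Emit:
step_arm(
  targets="0 0 0 0 0.046;0 0 0 0 0.046;0 0 0 0 0.046;0 0 0 0 0.046;0 0 0 0 0.046;0 0 0 0 0.046;0 0 0 0 0.046;0 0 0 0 0.046",
)

```text
time_s: 28.33
tcp_pos: [446.7, -41.7, 405.2]
eef_rot: [-0.051, 0.999, 0.0, 0.0]
wrist_force: [0.0, 0.4, 0.3]
width: 46.0
gripper_force: 0.0
```

Emit:
step_arm(
  targets="0 0 0 0 0.046;0 0 0 0 0.046;0 0 0 0 0.046;0 0 0 0 0.046;0 0 0 0 0.046;0 0 0 0 0.046;0 0 0 0 0.046;0 0 0 0 0.046",
)

```text
time_s: 29.0
tcp_pos: [446.7, -41.7, 405.2]
eef_rot: [-0.051, 0.999, 0.0, -0.0]
wrist_force: [-0.7, 0.6, -0.7]
width: 46.0
gripper_force: 0.0
```

Emit:
step_arm(
  targets="0 0 0 0 0.046;0 0 0 0 0.046;0 0 0 0 0.046;0 0 0 0 0.046;0 0 0 0 0.046;0 0 0 0 0.046;0 0 0 0 0.046;0 0 0 0 0.046",
)

```text
time_s: 29.67
tcp_pos: [446.7, -41.7, 405.2]
eef_rot: [-0.051, 0.999, 0.0, 0.0]
wrist_force: [-0.5, 0.6, 0.9]
width: 45.9
gripper_force: 0.0
```

Emit:
step_arm(
  targets="0 0 0 0 0.046;0 0 0 0 0.046;0 0 0 0 0.046;0 0 0 0 0.046;0 0 0 0 0.046;0 0 0 0 0.046;0 0 0 0 0.046;0 0 0 0 0.046",
)

```text
time_s: 30.33
tcp_pos: [446.7, -41.7, 405.2]
eef_rot: [-0.051, 0.999, 0.0, -0.0]
wrist_force: [-0.7, -0.4, -0.5]
width: 45.7
gripper_force: 0.0
```

```bash
python3 r.py; python3 -c "
from workcell import job; print(job.hand_in())"
```

```text
30.33 [446.72 -41.72 405.21] [-0.66 -0.37 -0.51] [-0.036 -0.006 -0.033] 45.6939124602315
the job is handed in; nothing more can be done
None
```

I hung the jar's carrier on the scale hook (about 8.1 N), let go with about zero force left on the gripper, and handed the job in at 30.3 s; the camera calls ran out before I let go, so I have no picture of it hanging free.

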